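Photograph a batch of circuit boards under the bench microscope

TASK

Lift every board carrier by its arched handle onto the aluminium microscope stage, and turn the black knob little by little until the red pointer lines up with the yellow mark (not the blue one). With all carriers standing flat on the stage and the pointer on the yellow mark, squeeze the red trigger of the yellow remote release right in for about a second to take the picture, and let it spring back. Then lift all the carriers into the green finished tray, standing flat inside its rim, with the pointer still on the yellow mark, and leave the other things on the bench where they are.

Things in the scene. Friction and masses are not known exactly. Their poses are not given: they have to be found in the camera images.
- carrier_a: board carrier, orange handle, or None if absent (2 or 3 are present). Black base 60 (x) by 44 (y) by 10 mm, green circuit board on it, up to 14 mm. Rigid arched handle: bar along x over the middle, 60 mm long, 10 mm wide (y), 44 to 52 mm above the underside, a post at each end, 48 mm free between. Origin: centre of the underside, z up. 110 to 210 g. Grip the bar across y from above
- carrier_b: board carrier, red handle, or None if absent (2 or 3 are present). Black base 60 (x) by 44 (y) by 10 mm, green circuit board on it, up to 14 mm. Rigid arched handle: bar along x over the middle, 60 mm long, 10 mm wide (y), 44 to 52 mm above the underside, a post at each end, 48 mm free between. Origin: centre of the underside, z up. 110 to 210 g. Grip the bar across y from above
- carrier_c: board carrier, white handle, or None if absent (2 or 3 are present). Black base 60 (x) by 44 (y) by 10 mm, green circuit board on it, up to 14 mm. Rigid arched handle: bar along x over the middle, 60 mm long, 10 mm wide (y), 44 to 52 mm above the underside, a post at each end, 48 mm free between. Origin: centre of the underside, z up. 110 to 210 g. Grip the bar across y from above
- carrier_d: board carrier, yellow handle, or None if absent (2 or 3 are present). Black base 60 (x) by 44 (y) by 10 mm, green circuit board on it, up to 14 mm. Rigid arched handle: bar along x over the middle, 60 mm long, 10 mm wide (y), 44 to 52 mm above the underside, a post at each end, 48 mm free between. Origin: centre of the underside, z up. 110 to 210 g. Grip the bar across y from above
- stage_centre (a point): centre of the top face of the fixed aluminium microscope stage, 4 mm above the table; inside its dark rim (4 mm higher) 100 (x) by 240 mm (y). Its axes are the rig's, z up. Rail block on the +x side: x 80 to 150, y -205 to 135, 30 mm high. On it stands the microscope, 240 mm tall, at y -2 to 62 mm, no nearer than x = 70 mm. Three carriers fit side by side along y, 76 mm apart, their x along its x
- knob_grip (a point): point on the vertical axis of the black round ribbed knob, at the height to grip, 64 mm above the table. The knob is 34 mm in diameter, 36 to 78 mm above the table, near the rail's -y end: 108 mm in x and -175 mm in y from the stage centre. It has free space around it above 36 mm and can be gripped at any yaw; this frame turns with it
- focus_knob (a joint): angle of the knob in rad, positive counter-clockwise seen from above, range -4 to 4. It stays where it is left (about 0.04 N m of friction). Each radian moves the microscope carriage and the red pointer 8 mm along the rig's y, counter-clockwise towards +y
- pointer_tip (a point): tip of the red pointer, a needle 3 mm wide, fixed to the microscope carriage, that points to the rig's -x over a white scale with black ticks, 38 mm above the table. Axes as the rig's
- mark_line (a point): centre of the yellow mark, a strip 4 mm wide (y) and 12 mm long (x) fixed on the white scale just before the pointer's tip; axes as the rig's. Lined up when mark and tip have the same y in these axes (within 2 mm). At the start it lies 8 to 28 mm from the pointer, on either side
- mark_blue: the blue mark, same size, on the same scale: for another lens, not for this job
- squeeze_point (a point): where the TCP belongs for the squeeze, 55 mm above the table. Pistol grip lying on its side along this frame's x, 26 mm wide (y -18.5 to 7.5 from here), 40 to 70 mm high; red trigger on its +y side. Close the fingers along y from above: 48 mm over both when open, 37 mm pressed, this point midway when pressed. Yellow head, 76 mm high, from 46 mm away in +x; base plate 6 mm thick
- trigger_pad (a point): point on the outer (+y) face of the red trigger, a lever 60 mm long, 8 mm thick, 18 mm high, hinged at its +x end about a vertical axis beside the grip; 40 mm from the hinge
- trigger (a joint): trigger angle in rad: 0 released, 0.24 fully squeezed towards the grip; sprung, about 5 N at the pad to start and 9 N fully in. The picture counts beyond 0.18 held for 0.4 s; released is below 0.05
- finished_centre (a point): centre of the floor of the green finished tray (fixed, black rim), 4 mm above the table; inside the rim 100 mm (its x) by 240 mm (its y), the rim 4 mm above the floor; z up. Three carriers fit side by side along y, 76 mm apart
- hard_drive: bystander: hard drive 147 x 102 x 26 mm, origin at the centre of its underside
- screwdriver: bystander: precision screwdriver lying along its x, 135 mm long, 20 mm thick, origin on the table under its middle
- pry_tool: bystander: yellow and black pry tool lying along its x, 147 mm long, 14 mm wide, 10 mm high
- cleaner_bottle: bystander: white bottle with a red cap, 48 mm in diameter, 85 mm high, origin at its foot
- screw_jar: bystander: clear jar with a steel lid, 52 mm in diameter, 50 mm high, origin at its foot
- tip_tin: bystander: brass tin, 56 mm in diameter, 22 mm high, origin at its foot
- chip_box: bystander: clear flat box 70 x 45 x 18 mm, origin at the centre of its underside

How it is judged:
By the outcome, as a careful person would: the job done as asked, in the order asked, and still so for the second after the job is handed in, with the robot touching nothing.
Of carrier_a, carrier_b, carrier_c, carrier_d only 2 to 3 are there at a start; the rules pass over those that are not, and their reading is None.
At some moment in a run one of carrier_a, carrier_b, carrier_c, carrier_d may be knocked a few centimetres aside while the robot is not near it.
Once in a run the grip may slacken for a moment while it holds something.
It also fails if it takes over 210 s, if anything falls off the work surface, if the arm or the gripper's body presses on something with over 40 N, if the wrist force passes 120 N, or if a joint passes its speed limit or range.

ROBOT

A 6-joint arm with a two-finger parallel gripper is mounted at the origin on the work surface. World frame = base frame: x ahead of the robot, y to its left, z up, the work surface at z = 0. Lengths are in m, angles in rad, forces in N, time in s.
With the tool pointing down it reaches from about 0.425 to 0.95 m from the base axis. Payload 3.5 kg.
Tool frame: the origin (TCP) lies between the finger pads, 19 mm behind the fingertips; this is the grasp point; z points along the fingers, y is the line along which they close (so a half turn about z gives the same grasp; the last joint's range is limited). The gripper opens to 85 mm and grips with 20 to 120 N. Pads are 22 mm wide; open, the fingers measure 114 mm over their backs; the gripper's body (76 mm by 85 mm) begins 54 mm behind the grasp point. The pads swing forward as they close: fully open they stand 13 mm farther back than shut.
Start: joints at [-1.374, 0.286, 1.577, -0, 1.279, -0.15], TCP at [0.229, -0.635, 0.25] pointing down, gripper open.
Joint ranges: [-2.77, 2.77], [-0.9, 2.22], [0.21, 2.48], [-1.53, 4.67], [0.24, 2.81], [-2.84, 2.84]. Speed limits (rad/s): [2.79, 2.79, 3.14, 3.14, 3.14, 3.14].

INTERFACE

Orientations are given as a unit quaternion [x, y, z, w].
In Python, from plant import ctrl, imaging gives the robot as it stands. The module is installed in compiled form; this text tells all that it offers.
- The arm moves only by the shell command python3 -m handwheel 'ROWS' [OPENING] [FORCE]. ROWS is JSON, one flat list of numbers, 6 for each row, row after row: the shift along the world's x, y, z in units of 150 mm (1.0 is 150 mm), then the turn, a rotation vector about the world's x, y, z in units of 90 degrees (1.0 is 90 degrees). In form: [tx, ty, tz, rx, ry, rz, tx, ty, tz, rx, ry, rz, ...]. A call has 1 to 5 rows; each row shifts and turns the commanded pose from where the row before left it; what a row does not reach is not made up. A row lasts 1/12 s, in which the tool goes at most 41.7 mm and 7.16 degrees, less where a joint would pass 70% of its speed; a pose out of reach is approached as far as the arm can. A call with a number of a shift or a turn outside -1 to 1 is refused whole. A call with a gripper value outside its range is refused whole. OPENING is the opening, from 0 (shut) to 1 (fully open), set as the call begins (- or left out, the last holds). The fingers move at their own pace and stop on an object; FORCE is the grip in N (left out, the last holds). Time passes only in rows, so rows that do not move let the fingers close. It gives the time, the measured TCP pose, the force, the opening and the grip force at its end, in the units of the state.
- ctrl.get_state(): the state, without advancing time (a new reading comes with each control period).
- imaging.read_camera(name): name is "scene" or "top" or "wrist"; returns (picture, depth): 384x512x3 uint8, blue, green, red; 384x512 float32, m along the optical axis (not along the pixel's ray), 0 where there is no reading.
- imaging.get_calibration(name): a dict with "fovy" (degrees; the focal length in pixels is half the picture's height over the tangent of half this angle, whatever the lens; pixels are square), "cx", "cy" (the principal point, pixels), "R" (3x3) and "t" (3): a world point X has camera coordinates R X + t. Camera axes: x right, y down, z forward; pixel columns grow to the right and rows downward; lengths in m; the calibration is good to about 2 mm. A picture is of the moment at which its call begins: read the wrist's pose just before it. get_calibration takes no time and is no camera call; for the wrist camera it gives the pose at the moment of the call.
- ctrl.sign_off(): hands the job in; it is judged then, once.
The state is a dict: "time": time; "qpos": joint angles; "dq": joint speeds; "joint_efforts": joint torques, N m; "eef_pos": TCP position; "tcp_rot": TCP orientation; "contact_force": force on the tool from outside, world axes, zero at the start; "wrist_torque": the same for the moment, N m; "opening": opening from 0.0 (shut) to 1.0 (fully open); "finger_force": force on a finger pad.
Only numpy, scipy, OpenCV 4.12 (cv2) and the standard library are available. Lean on these libraries where they do the work, as an engineer would, in place of code of your own. Each camera call takes 0.05 s, during which the arm holds its last target. There are 200 camera calls.

## Working session

There is one attempt and no reset: what is moved stays moved. The work goes in short steps, Python scripts to look and compute and a shell command to move; the robot and the scene stay as the last step left them, time stands still between calls to the robot, and variables do not carry over. Pictures are saved under pics/ and viewed, at most 14 in all, crops included, and the job is handed in when it is done.

```bash
mkdir -p pics
cat > h.py <<'E'
import numpy as np, cv2
from plant import ctrl, imaging
def shot(n):
    c=imaging.get_calibration(n); p,d=imaging.read_camera(n); return c,p,d
def cloud(c,d):
    h,w=d.shape; f=h/2/np.tan(np.radians(c["fovy"])/2)
    v,u=np.mgrid[:h,:w]
    P=np.stack([(u-c["cx"])/f*d,(v-c["cy"])/f*d,d],-1)
    R=np.array(c["R"]);t=np.array(c["t"])
    W=(P-t)@R; W[d<=0]=np.nan
    return W
E
python3 - <<'E'
from h import *
s=ctrl.get_state(); print(s)
for n in("top","scene"):
    c,p,d=shot(n); cv2.imwrite(f"pics/{n}0.png",p); np.savez(f"{n}0.npz",p=p,d=d,W=cloud(c,d)); print(n,c)
E
```

```text
{'time': 0.0, 'qpos': array([-1.37397142e+00,  2.87175564e-01,  1.57819364e+00, -1.13102826e-05,
        1.27862952e+00, -1.50006551e-01]), 'dq': array([-0.00194321, -0.00170406, -0.00170484,  0.00038612, -0.00128732,
        0.00122795]), 'joint_efforts': array([-3.32714053e-04, -4.05977511e+01, -2.92630488e+01, -9.96272956e-05,
        5.79765197e-03,  4.93686798e-06]), 'eef_pos': array([ 0.22934299, -0.63417686,  0.24863154]), 'tcp_rot': array([ 9.85000142e-01,  1.72549334e-01, -3.35714605e-05, -1.20257563e-03]), 'contact_force': array([-0.48781468,  0.62822518,  0.76124956]), 'wrist_torque': array([-0.01530071, -0.00122423,  0.00983515]), 'finger_force': 0.0, 'opening': 0.9984055584828151}
top {'fovy': 47.83626319448377, 'cx': 260.67945688047723, 'cy': 188.6451506243123, 'R': array([[-0.01744939, -0.9997811 , -0.01154458],
       [-0.98963035,  0.01891638, -0.1423866 ],
       [ 0.14257381,  0.00894031, -0.9897438 ]]), 't': array([0.01673622, 0.49999566, 1.17791665])}
scene {'fovy': 43.504938117047686, 'cx': 251.19990075418661, 'cy': 191.61197610219267, 'R': array([[-0.60261053,  0.79781174, -0.01889364],
       [ 0.62429739,  0.45653822, -0.63389717],
       [-0.49710493, -0.39378836, -0.77318653]]), 't': array([ 0.30453517, -0.24919971,  1.89063005])}
```

View pics/top0.png

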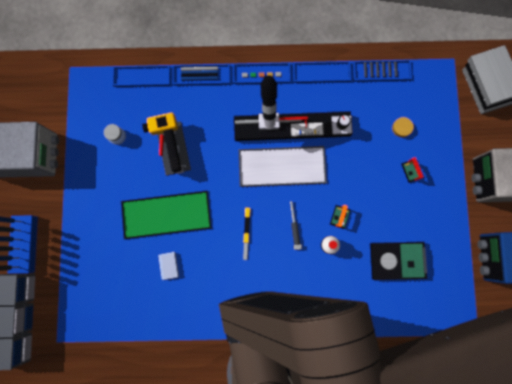

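View pics/scene0.png

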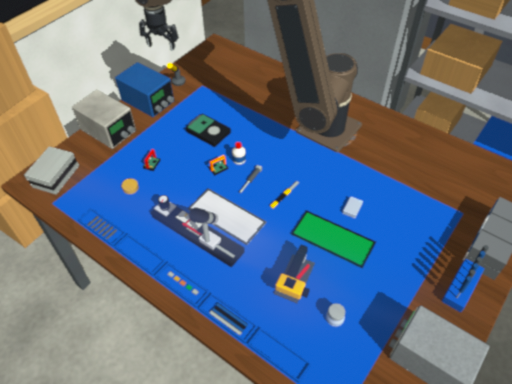

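The top picture shows the red carrier at (413,170), the orange one at (341,215), stage (283,167), rail with knob (341,122), yellow mark to be refined, release (165,145) and tray (167,214). No white or yellow carrier is visible; only the arm's shadow zone is unseen.

Run:
```python
from h import *
for n in("top","scene"):
    z=np.load(n+"0.npz"); p,W=z["p"],z["W"]; hsv=cv2.cvtColor(p,cv2.COLOR_BGR2HSV).astype(int); H,S,V=hsv[...,0],hsv[...,1],hsv[...,2]
    inb=(np.abs(W[...,1])<0.75)&(W[...,0]>0.25)&(W[...,0]<1.1)
    g=inb&(W[...,2]>-.01)
    masks=dict(white=(S<50)&(V>140)&(W[...,2]<.012),tray=(H>50)&(H<75)&(S>180)&(W[...,2]<.012),red=((H<4)|(H>174))&(S>150)&(V>80),orange=(H>6)&(H<16)&(S>150)&(V>130)&(W[...,2]>.03),yel=(H>20)&(H<32)&(S>150)&(V>120))
    for k,m in masks.items():
        m=(m&g).astype(np.uint8); nn,l,st,ce=cv2.connectedComponentsWithStats(m)
        for i in range(1,nn):
            if st[i,4]<8: continue
            q=W[l==i]; q3=np.nanmedian(q,0)
            r=cv2.minAreaRect((q[:,:2]*1000).astype(np.float32))
            print(n,k,st[i,4],ce[i].round(),q3.round(3),"zmax",np.nanmax(q[:,2]).round(3),np.round(r[0]),np.round(r[1]),round(r[2],1))
z=np.load("top0.npz");p=z["p"]
a=cv2.resize(p[100:235,100:300],None,fx=4,fy=4,interpolation=cv2.INTER_CUBIC)
b=cv2.resize(p[90:260,220:440],None,fx=3.6,fy=3.6,interpolation=cv2.INTER_CUBIC)
cv2.imwrite("pics/b.png",b)
```

```text
top white 2765 [282. 166.] [ 0.569 -0.054  0.003] zmax 0.011 [570. -55.] [102. 240.] 1.6
top white 39 [245. 251.] [0.328 0.055 0.006] zmax 0.011 [329.  54.] [ 9. 42.] 89.2
top tray 2914 [166. 214.] [0.436 0.282 0.004] zmax 0.012 [436. 281.] [102. 242.] 6.1
top red 98 [295. 118.] [ 0.7   -0.097  0.045] zmax 0.051 [704. -90.] [77. 21.] 83.9
top red 58 [161. 144.] [0.631 0.283 0.062] zmax 0.068 [628. 283.] [ 8. 58.] 89.7
top red 75 [417. 168.] [ 0.548 -0.428  0.05 ] zmax 0.054 [ 548. -428.] [54. 11.] 17.9
top red 45 [333. 244.] [ 0.342 -0.18   0.084] zmax 0.089 [ 341. -180.] [17. 18.] 24.0
top orange 87 [342. 216.] [ 0.418 -0.214  0.051] zmax 0.057 [ 419. -214.] [11. 56.] 71.1
top yel 258 [161. 124.] [0.681 0.286 0.075] zmax 0.079 [685. 283.] [41. 78.] 12.9
top yel 32 [247. 212.] [0.437 0.048 0.009] zmax 0.015 [438.  47.] [ 9. 23.] 89.6
top yel 36 [246. 237.] [0.367 0.052 0.009] zmax 0.015 [367.  52.] [11. 22.] 88.4
scene white 17 [ 69. 176.] [ 0.777 -0.627  0.008] zmax 0.012 [ 771. -627.] [44.  9.] 7.0
scene white 27 [293. 186.] [0.336 0.055 0.007] zmax 0.011 [332.  55.] [19. 46.] 72.1
[... 247 characters left out ...]
[104. 240.] 6.4
scene red 21 [238. 145.] [ 0.346 -0.177  0.084] zmax 0.09 [ 347. -179.] [17. 15.] 72.9
scene red 57 [149. 158.] [ 0.562 -0.425  0.048] zmax 0.058 [ 554. -433.] [58. 27.] 10.3
scene red 36 [303. 271.] [0.627 0.286 0.063] zmax 0.073 [631. 286.] [ 6. 55.] 87.0
scene orange 10 [212. 164.] [ 0.446 -0.221  0.04 ] zmax 0.05 [ 446. -220.] [ 5. 16.] 41.6
scene yel 110 [130. 184.] [ 0.678 -0.405  0.023] zmax 0.032 [ 680. -405.] [50. 43.] 66.3
scene yel 23 [287. 191.] [0.368 0.052 0.009] zmax 0.015 [372.  51.] [30. 13.] 2.0
scene yel 29 [274. 204.] [0.442 0.049 0.011] zmax 0.018 [440.  49.] [31. 14.] 3.4
scene yel 232 [291. 286.] [0.698 0.296 0.076] zmax 0.086 [691. 283.] [44. 73.] 12.2
```

View pics/b.png

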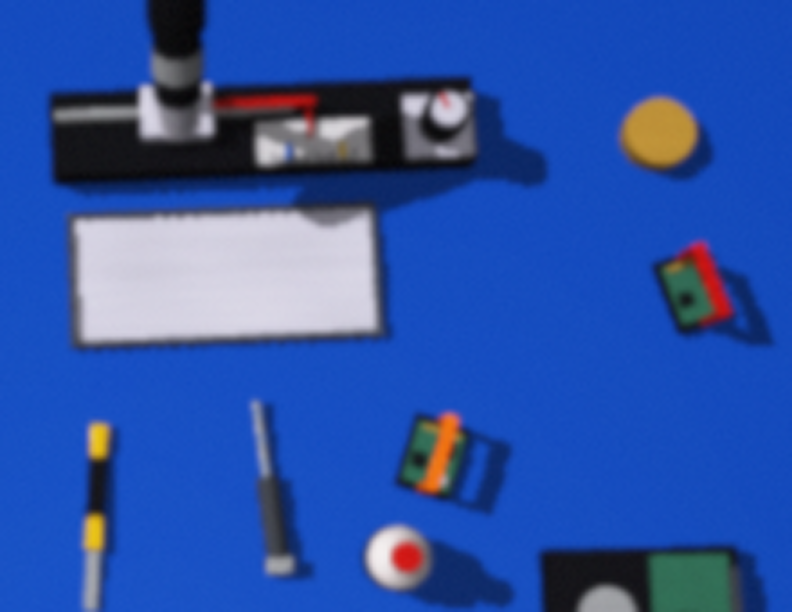

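The crop shows the yellow mark at crop (345,148), the blue one at (288,150), and the pointer at x≈310 between them, so the yellow mark is about 24 mm toward -y and needs a clockwise turn. Carrier bars agree with the segmentation (orange -19°, red +18°, z ≈ 52 mm). Next I move above the red one and look with the wrist camera.

```bash
python3 -m handwheel '[0.213,0.138,0,0,0,0,0.213,0.138,0,0,0,0,0.213,0.138,0,0,0,0,0.213,0.138,0,0,0,0,0.213,0.138,0,0,0,0]' 1 60 >/dev/null; python3 -m handwheel '[0.213,0.138,0,0,0,0,0.213,0.138,0,0,0,0,0.213,0.138,0,0,0,0,0.213,0.138,0,0,0,0,0.213,0.138,0,0,0,0]'; python3 -m handwheel '[0,0,0,0,0,-0.022,0,0,0,0,0,0]'
cat >> h.py <<'E'
def seg(p,W,k):
    hsv=cv2.cvtColor(p,cv2.COLOR_BGR2HSV).astype(int); H,S,V=hsv[...,0],hsv[...,1],hsv[...,2]; z=W[...,2]
    m={"red":((H<4)|(H>174))&(S>150)&(V>60)&(z>.03),"orange":(H>5)&(H<18)&(S>140)&(V>90)&(z>.03),"yellow":(H>18)&(H<34)&(S>130)&(V>80)&(z>.0),
     "white":(S<60)&(V>110)&(z<.012)&(z>-.01),"green":(H>48)&(H<78)&(S>150)&(z<.012)&(z>-.01)}[k]
    nn,l,st,ce=cv2.connectedComponentsWithStats(m.astype(np.uint8)); out=[]
    for i in range(1,nn):
        if st[i,4]<40: continue
        q=W[l==i]; q=q[np.isfinite(q[:,0])]; r=cv2.minAreaRect((q[:,:2]*1000).astype(np.float32))
        out.append((k,int(st[i,4]),ce[i].round().tolist(),np.median(q,0).round(3).tolist(),np.round(r[0],1),np.round(r[1],1),round(r[2],1)))
    return out
def look(name,*ks,n="wrist"):
    c,p,d=shot(n); W=cloud(c,d); cv2.imwrite(f"pics/{name}.png",p); np.savez(name+".npz",p=p,d=d,W=W)
    for k in ks:
        for o in seg(p,W,k): print(*o)
    return c,p,d,W
E
python3 -c "
from h import *
s=ctrl.get_state();print(s['time'],s['eef_pos'],s['tcp_rot'])
c,p,d,W=look('w1','red'); print(c)"
```

```text
time: 0.93
eef_pos: [0.5502, -0.4263, 0.2494]
tcp_rot: [0.985, 0.173, -0.0, -0.0]
contact_force: [-1.2, -0.2, -0.3]
opening: 1.004
finger_force: 0.0
time: 1.1
eef_pos: [0.5505, -0.4257, 0.2491]
tcp_rot: [0.988, 0.157, -0.0, -0.001]
contact_force: [-0.3, 0.0, 1.0]
opening: 1.0
finger_force: 0.0
1.1 [ 0.55051662 -0.42574605  0.24905214] [ 9.87586107e-01  1.57076918e-01 -4.53293868e-04 -5.63124398e-04]
red 344 [259.0, 167.0] [0.555, -0.428, 0.052] [ 552.4 -429.5] [57.8  8.5] 18.0
red 377 [19.0, 269.0] [0.348, -0.184, 0.084] [ 344.7 -181.3] [21.2 22.8] 20.8
{'fovy': 70.79400264222647, 'cx': 256.52247102741603, 'cy': 186.9239055361454, 'R': array([[ 0.30974442, -0.95081856, -0.00156955],
       [-0.91145133, -0.29738918,  0.28428182],
       [-0.27076719, -0.08662413, -0.95873948]]), 't': array([-0.57575434,  0.33893913,  0.49040681])}
```

View pics/w1.png

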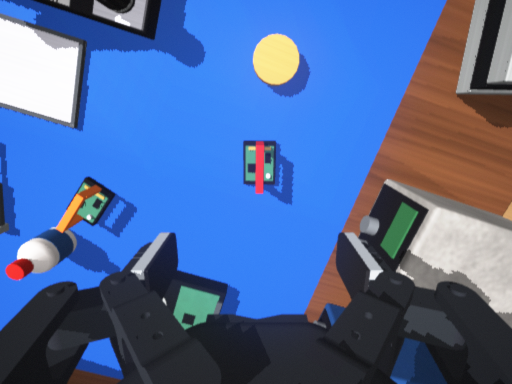

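The wrist picture shows the red bar at (260,167), with clear space around it, the orange carrier at (88,203) beside the bottle. Height 52 mm and length 58 mm match. Descend and grip.

```bash
python3 -m handwheel '[0.0127,-0.025,-0.25,0,0,0,0,0,-0.25,0,0,0,0,0,-0.25,0,0,0,0,0,-0.25,0,0,0,0,0,-0.15,0,0,0]' >/dev/null; python3 -m handwheel '[0,0,-0.1,0,0,0,0,0,-0.09,0,0,0,0,0,0,0,0,0,0,0,0,0,0,0]'; python3 -m handwheel '[0,0,0,0,0,0,0,0,0,0,0,0,0,0,0,0,0,0,0,0,0,0,0,0,0,0,0,0,0,0]' 0 60;python3 -m handwheel '[0,0,0,0,0,0,0,0,0,0,0,0,0,0,0,0,0,0,0,0,0,0,0,0,0,0,0,0,0,0]'
python3 - <<'E'
from h import *
# stage fit from earlier views, both cams
for f in("w1","top0"):
    W=np.load(f+".npz"); p,Q=W["p"],W["W"]; print(f,*seg(p,Q,"white"),sep="\n")
E
```

```text
time: 1.9
eef_pos: [0.5508, -0.4323, 0.0496]
tcp_rot: [0.988, 0.155, 0.0, 0.0]
contact_force: [0.4, -0.7, 0.8]
opening: 0.996
finger_force: 0.0
time: 2.32
eef_pos: [0.5512, -0.4318, 0.05]
tcp_rot: [0.988, 0.156, 0.0, 0.001]
contact_force: [0.7, 0.2, 0.2]
opening: 0.299
finger_force: 0.0
time: 2.73
eef_pos: [0.5509, -0.4314, 0.0493]
tcp_rot: [0.988, 0.156, 0.0, -0.0]
contact_force: [0.2, 1.5, 2.7]
opening: 0.099
finger_force: 58.6
w1
('white', 561, [468.0, 45.0], [0.769, -0.627, 0.007], array([ 765.9, -627.9]), array([104.2,   4. ]), 17.9)
('white', 6874, [38.0, 71.0], [0.576, -0.127, 0.004], array([ 573.2, -129.4]), array([108.2, 101.9]), 1.1)
('white', 66, [72.0, 237.0], [0.358, -0.199, 0.007], array([ 353.2, -199.7]), array([30.8,  7.5]), 26.7)
top0
('white', 2956, [282.0, 166.0], [0.569, -0.054, 0.003], array([569.5, -55.1]), array([105.5, 244.5]), 0.8)
('white', 55, [245.0, 248.0], [0.334, 0.055, 0.005], array([340.8,  53.8]), array([14.3, 64.6]), 89.5)
```

```bash
python3 -m handwheel '[0,0,0.13,0,0,0,0,0,0.2,0,0,0,0,0,0.2,0,0,0,0.01,0.15,0,0,0,-0.062,0.01,0.2,0,0,0,-0.063]'; python3 -m handwheel '[0.01,0.2,0,0,0,-0.063,0.01,0.2,0,0,0,0,0.01,0.2,0,0,0,0,0.01,0.2,0,0,0,0,0.01,0.2,0,0,0,0]' >/dev/null;  python3 -m handwheel '[0.01,0.2,0,0,0,0,0.01,0.2,0,0,0,0,0.01,0.2,0,0,0,0,0.01,0.15,0,0,0,0,0.01,0.1,0,0,0,0]'; python3 -m handwheel '[0,0,0,0,0,0,0,0,0,0,0,0]'
python3 -c "
from h import *
s=ctrl.get_state();print(s['time'],s['eef_pos'],s['tcp_rot'],s['finger_force'])
c,p,d,W=look('w2','red','white','yellow')"
```

```text
time: 3.15
eef_pos: [0.5549, -0.3821, 0.1318]
tcp_rot: [0.999, 0.054, 0.002, 0.003]
contact_force: [-0.7, 0.7, -2.0]
opening: 0.102
finger_force: 58.7
time: 3.98
eef_pos: [0.5681, -0.0991, 0.1276]
tcp_rot: [1.0, 0.009, -0.001, -0.0]
contact_force: [-0.3, -0.4, -1.6]
opening: 0.102
finger_force: 58.7
time: 4.15
eef_pos: [0.5686, -0.101, 0.1279]
tcp_rot: [1.0, 0.009, -0.0, 0.0]
contact_force: [-0.0, -0.6, -1.6]
opening: 0.099
finger_force: 58.7
4.15 [ 0.56856846 -0.10099154  0.12793222] [ 9.99956321e-01  9.33837310e-03 -3.53145271e-04  1.63506483e-04] 58.71386202983558
red 1674 [247.0, 15.0] [0.701, -0.095, 0.047] [689.6 -91. ] [34.2 84.9] 4.0
red 128 [480.0, 22.0] [0.69, -0.225, 0.08] [ 689.7 -225.1] [12.   4.6] 26.2
red 2337 [256.0, 241.0] [0.579, -0.101, 0.131] [ 570.  -101.7] [60.6 10.8] 2.2
white 22622 [201.0, 174.0] [0.584, -0.039, 0.004] [573.9 -57.3] [105.  245.3] 1.0
white 129 [180.0, 235.0] [0.519, -0.026, 0.008] [518.5 -25.4] [ 2.6 69.8] 1.0
yellow 84 [324.0, 75.0] [0.666, -0.151, 0.034] [ 665.5 -150.7] [11.   3.9] 0.2
yellow 81 [239.0, 194.0] [0.59, -0.09, 0.094] [590.3 -90.1] [3.6 8.1] 1.3
yellow 83 [115.0, 290.0] [0.453, 0.045, 0.009] [512.9  -3.6] [  9.3 170.6] 50.8
```

View pics/w2.png

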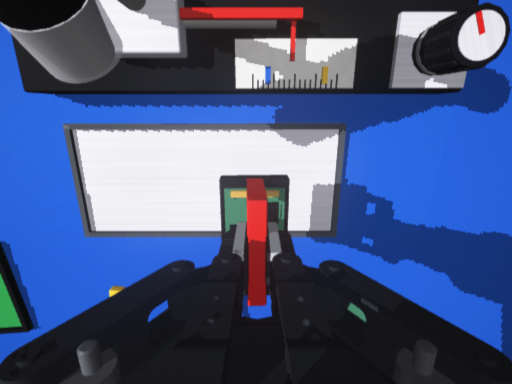

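The wrist picture shows the red carrier in the grip above the stage, the blue mark at (268,75), the yellow one at (324,75) and the pointer at (292,58). Go 30 mm back in y and set it down.

```bash
python3 -m handwheel '[0,-0.1,0,0,0,0,0,-0.1,0,0,0,0,0,0,-0.12,0,0,0,0,0,-0.12,0,0,0,0,0,-0.12,0,0,0]' ; python3 -m handwheel '[0,0,-0.08,0,0,0,0,0,-0.04,0,0,0,0,0,-0.015,0,0,0,0,0,0,0,0,0]'; python3 -m handwheel '[0,0,0,0,0,0,0,0,0,0,0,0,0,0,0,0,0,0]' 0.5;python3 -m handwheel '[0,0,0.1,0,0,0,0,0,0.25,0,0,0,0,0,0.25,0,0,0,0,0,0.25,0,0,0]' 1; python3 -m handwheel '[0,0,0.25,0,0,0,0,0,0.1,0,0,0,0,0,0,0,0,0]'
python3 -c "
from h import *
s=ctrl.get_state();print(s['time'],s['eef_pos'],s['tcp_rot'],s['finger_force'])
c,p,d,W=look('w3','red','orange','white','yellow')"
```

```text
time: 4.62
eef_pos: [0.5692, -0.1348, 0.0745]
tcp_rot: [1.0, 0.007, 0.001, 0.001]
contact_force: [-0.0, -0.1, -0.4]
opening: 0.101
finger_force: 58.7
time: 4.95
eef_pos: [0.569, -0.1324, 0.0543]
tcp_rot: [1.0, 0.008, -0.0, 0.0]
contact_force: [0.3, -0.2, -1.6]
opening: 0.098
finger_force: 58.7
time: 5.2
eef_pos: [0.57, -0.1319, 0.0557]
tcp_rot: [1.0, 0.009, 0.001, 0.001]
contact_force: [-0.3, 0.5, 0.7]
opening: 0.496
finger_force: 0.0
time: 5.53
eef_pos: [0.5688, -0.1313, 0.1836]
tcp_rot: [1.0, 0.009, 0.0, 0.0]
contact_force: [0.6, -0.6, 0.1]
opening: 1.001
finger_force: 0.0
time: 5.78
eef_pos: [0.5718, -0.1325, 0.2419]
tcp_rot: [1.0, 0.009, 0.006, 0.003]
contact_force: [-0.4, 0.6, 0.4]
opening: 1.0
finger_force: 0.0
5.7833 [ 0.57184222 -0.13252123  0.2418806 ] [0.99993951 0.00873986 0.00612446 0.00266104] 0.0
red 574 [219.0, 55.0] [0.701, -0.093, 0.047] [697.  -88.2] [80.  29.9] 80.1
red 403 [254.0, 172.0] [0.574, -0.131, 0.056] [ 571.1 -130.5] [59.5  8.4] 0.9
orange 414 [315.0, 280.0] [0.424, -0.216, 0.051] [ 422.7 -215.8] [10.2 59.8] 70.6
white 12046 [192.0, 162.0] [0.576, -0.042, 0.004] [571.7 -57.5] [107.2 244.9] 0.9
white 69 [220.0, 260.0] [0.43, -0.082, 0.011] [430.7 -82.1] [42.9  4.8] 6.6
white 63 [280.0, 298.0] [0.365, -0.173, 0.008] [ 360.7 -174.3] [12.  39.7] 20.8
yellow 2100 [481.0, 84.0] [0.678, -0.402, 0.022] [ 678.2 -407.5] [52.  55.9] 1.0
yellow 136 [132.0, 250.0] [0.445, 0.046, 0.01] [507.8  -6.8] [ 15.5 200.2] 49.7
```

```bash
python3 -m handwheel '[-0.165,-0.093,0,0,0,-0.057,-0.165,-0.093,0,0,0,-0.057,-0.165,-0.093,0,0,0,-0.057,-0.165,-0.093,0,0,0,-0.056,-0.165,-0.093,0,0,0,0]'>/dev/null; python3 -m handwheel '[-0.16,-0.09,0,0,0,0,0,0,0,0,0,0,0,0,0,0,0,0]'
python3 -c "
from h import *
s=ctrl.get_state();print(s['time'],s['eef_pos'],s['tcp_rot'],s['finger_force'])
c,p,d,W=look('w4','orange')
look('t1','orange','red','yellow',n='top')"
```

```text
time: 6.5
eef_pos: [0.4198, -0.2147, 0.2325]
tcp_rot: [0.985, -0.17, -0.001, -0.001]
contact_force: [0.9, -0.0, 0.2]
opening: 0.998
finger_force: 0.0
6.5 [ 0.4197862  -0.2146679   0.23251657] [ 9.85412027e-01 -1.70180426e-01 -1.05036635e-03 -8.10220641e-04] 0.0
orange 413 [257.0, 169.0] [0.424, -0.217, 0.052] [ 422.  -216.1] [ 9.3 58.5] 70.7
red 93 [295.0, 118.0] [0.7, -0.094, 0.045] [702.1 -91.6] [80.7 20.5] 86.1
red 64 [161.0, 143.0] [0.634, 0.282, 0.062] [628.  283.1] [57.7  6.4] 1.1
red 79 [309.0, 164.0] [0.564, -0.128, 0.055] [ 567.5 -129.1] [56.3 10.2] 1.1
yellow 361 [161.0, 124.0] [0.682, 0.283, 0.075] [685.7 283.6] [44.5 81.3] 11.2
yellow 247 [403.0, 127.0] [0.674, -0.405, 0.021] [ 675.9 -406.3] [46.6 51. ] 43.4
yellow 43 [246.0, 237.0] [0.367, 0.052, 0.01] [367.   51.8] [11.4 28.1] 88.4
```

```bash
python3 -m handwheel '[0.015,-0.01,-0.23,0,0,0,0,0,-0.25,0,0,0,0,0,-0.25,0,0,0,0,0,-0.2,0,0,0,0,0,-0.15,0,0,0]' >/dev/null; python3 -m handwheel '[0,0,-0.1,0,0,0,0,0,-0.045,0,0,0,0,0,0,0,0,0,0,0,0,0,0,0]'; python3 -m handwheel '[0,0,0,0,0,0,0,0,0,0,0,0,0,0,0,0,0,0,0,0,0,0,0,0,0,0,0,0,0,0]' 0 60 >/dev/null;python3 -m handwheel '[0,0,0,0,0,0,0,0,0,0,0,0,0,0,0,0,0,0,0,0,0,0,0,0,0,0,0,0,0,0]'
```

```text
time: 7.35
eef_pos: [0.424, -0.2161, 0.0506]
tcp_rot: [0.986, -0.169, 0.0, -0.0]
contact_force: [0.6, -0.2, 0.6]
opening: 0.998
finger_force: 0.0
time: 8.18
eef_pos: [0.4235, -0.2167, 0.0509]
tcp_rot: [0.986, -0.169, 0.0, 0.0]
contact_force: [-2.4, -0.6, 3.0]
opening: 0.105
finger_force: 58.8
```

```bash
python3 -m handwheel '[0,0,0.12,0,0,0,0,0,0.2,0,0,0,0,0,0.2,0,0,0,0.04,0.08,0.15,0,0,0,0.09,0.15,0,0,0,0.057]'; python3 -m handwheel '[0.12,0.2,0,0,0,0.057,0.12,0.2,0,0,0,0.057,0.12,0.2,0,0,0,0.057,0.12,0.2,0,0,0,0,0.12,0.2,0,0,0,0]' >/dev/null;  python3 -m handwheel '[0.12,0.2,0,0,0,0,0.12,0.2,0,0,0,0,0.1,0.17,0,0,0,0,0,0,0,0,0,0,0,0,0,0,0,0]'
python3 -c "
from h import *
c,p,d,W=look('w5','orange','white')"
```

```text
time: 8.6
eef_pos: [0.445, -0.1842, 0.1559]
tcp_rot: [0.992, -0.126, 0.004, 0.002]
contact_force: [0.4, -1.9, -1.9]
opening: 0.097
finger_force: 58.9
time: 9.43
eef_pos: [0.5833, 0.0554, 0.1495]
tcp_rot: [1.0, 0.011, -0.001, -0.0]
contact_force: [-0.2, -0.2, -2.1]
opening: 0.101
finger_force: 58.9
orange 2242 [257.0, 243.0] [0.592, 0.055, 0.15] [581.5  55.1] [60.8 11.9] 0.4
white 15414 [355.0, 183.0] [0.59, -0.046, 0.004] [573.9 -53.9] [105.3 244.5] 1.0
```

```bash
python3 -m handwheel '[-0.055,-0.105,0,0,0,0,-0.05,-0.1,0,0,0,0,0,0,-0.15,0,0,0,0,0,-0.15,0,0,0,0,0,-0.15,0,0,0]' ; python3 -m handwheel '[0,0,-0.1,0,0,0,0,0,-0.05,0,0,0,0,0,-0.025,0,0,0,0,0,0,0,0,0]'; python3 -m handwheel '[0,0,0,0,0,0,0,0,0,0,0,0,0,0,0,0,0,0]' 0.5;python3 -m handwheel '[0,0,0.1,0,0,0,0,0,0.25,0,0,0,0,0,0.25,0,0,0,0,0,0.25,0,0,0]' 1; python3 -m handwheel '[0,0,0.25,0,0,0,0,0,0.1,0,0,0,0,0,0,0,0,0]'
python3 -c "
from h import *
s=ctrl.get_state();print(s['time'],s['eef_pos'],s['tcp_rot'],s['qpos'])
c,p,d,W=look('w6','red','orange','white','yellow')"
```

```text
time: 9.9
eef_pos: [0.5673, 0.0214, 0.0829]
tcp_rot: [1.0, 0.008, 0.0, 0.0]
contact_force: [-0.1, -0.5, -2.4]
opening: 0.102
finger_force: 58.9
time: 10.23
eef_pos: [0.5674, 0.0224, 0.0566]
tcp_rot: [1.0, 0.009, -0.001, -0.0]
contact_force: [0.5, 0.3, -1.2]
opening: 0.101
finger_force: 58.9
time: 10.48
eef_pos: [0.5695, 0.0227, 0.0592]
tcp_rot: [1.0, 0.009, 0.002, 0.0]
contact_force: [-0.2, 0.4, 0.7]
opening: 0.499
finger_force: 0.0
time: 10.82
eef_pos: [0.5681, 0.0231, 0.187]
tcp_rot: [1.0, 0.009, 0.0, 0.0]
contact_force: [1.1, -0.5, -0.0]
opening: 0.997
finger_force: 0.0
time: 11.07
eef_pos: [0.5713, 0.0227, 0.2451]
tcp_rot: [1.0, 0.009, 0.007, 0.001]
contact_force: [-0.1, -0.4, -0.0]
opening: 1.0
finger_force: 0.0
11.0667 [0.57132241 0.02270859 0.24511807] [0.99993213 0.00941818 0.00678346 0.0010092 ] [-1.37667556e-01  5.74227804e-02  1.84687230e+00 -8.81553346e-06
  1.22358122e+00  1.41429463e+00]
red 499 [371.0, 59.0] [0.701, -0.104, 0.046] [689.4 -86.6] [ 30.8 102. ] 1.6
red 699 [24.0, 122.0] [0.625, 0.281, 0.062] [629.1 282.4] [ 8.9 57.1] 87.7
red 580 [382.0, 174.0] [0.573, -0.128, 0.055] [ 570.9 -130.2] [59.5 10.9] 1.1
red 190 [407.0, 348.0] [0.346, -0.18, 0.085] [ 450.8 -111.4] [275.   19.8] 32.8
orange 394 [257.0, 174.0] [0.57, 0.022, 0.056] [567.   21.7] [59.2  8.6] 1.0
white 10262 [308.0, 162.0] [0.58, -0.05, 0.004] [571.4 -53.8] [107.3 244.3] 1.0
white 96 [324.0, 253.0] [0.443, -0.08, 0.011] [438.2 -80.8] [60.2  5. ] 6.5
white 76 [234.0, 307.0] [0.34, 0.053, 0.006] [343.1  54.4] [31.7 11.8] 0.0
yellow 2394 [30.0, 57.0] [0.691, 0.249, 0.074] [690.1 275.3] [44.3 70.1] 11.9
yellow 144 [238.0, 252.0] [0.44, 0.047, 0.01] [440.   46.8] [12.  27.9] 89.8
yellow 110 [235.0, 294.0] [0.369, 0.051, 0.01] [368.   51.7] [12.2 24.6] 84.0
```

View pics/w6.png

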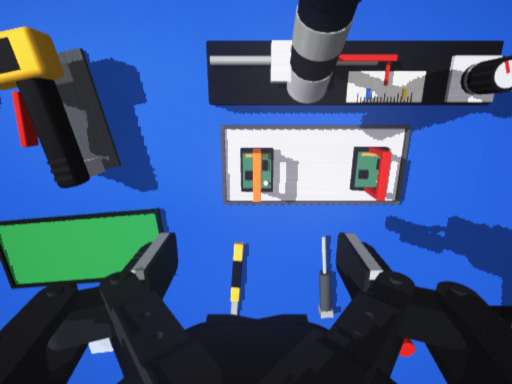

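The picture shows both carriers flat on the stage (orange bar (257,174), red (382,174)), the pointer at (388,82) and the yellow mark at (404,93). Now I measure the knob and mark.

```bash
cat >> h.py <<'E'
def gauge(f):
    z=np.load(f+".npz"); p,W=z["p"],z["W"]; a=np.radians(1.0); O=np.array([.572,-.0555])
    hsv=cv2.cvtColor(p,cv2.COLOR_BGR2HSV).astype(int); H,S,V=hsv[...,0],hsv[...,1],hsv[...,2]
    d=W[...,:2]-O; X=d[...,0]*np.cos(a)+d[...,1]*np.sin(a); Y=-d[...,0]*np.sin(a)+d[...,1]*np.cos(a); Z=W[...,2]
    box=(X>.075)&(X<.16)&(Y>-.155)&(Y<.0)&(Z>.025)&(Z<.06)
    def ctr(m): 
        return None if m.sum()<4 else (int(m.sum()),np.median(X[m]).round(4),np.mean(Y[m]).round(4),np.median(Z[m]).round(4))
    red=box&((H<6)|(H>173))&(S>140)&(V>50)
    if red.sum(): 
        x0=np.percentile(X[red],1); t=red&(X<x0+.008); print("tip",ctr(t),"x0",x0.round(4))
    print("yel",ctr(box&(H>17)&(H<32)&(S>120)&(V>60)),"blue",ctr(box&(H>100)&(H<125)&(S>120)&(V>60)&(Z>.029)&(X<.11)))
E
python3 - <<'E'
from h import *
for f in("w2","w3","w6"): print(f); gauge(f)
for f in("w2","w6","w3"):
    W=np.load(f+".npz")["W"]; m=(np.hypot(W[...,0]-.683,W[...,1]+.2286)<.03)&(W[...,2]>.072)&(W[...,2]<.084)
    q=W[m]; print(f,m.sum(),cv2.minEnclosingCircle((q[:,:2]*1000).astype(np.float32)) if m.sum()>5 else "")
c=imaging.get_calibration("wrist"); print(-c["R"].T@c["t"]-ctrl.get_state()["eef_pos"])
E
```

```text
w2
tip (67, np.float64(0.1075), np.float64(-0.0714), np.float64(0.0398)) x0 0.1049
yel (91, np.float64(0.0917), np.float64(-0.0969), np.float64(0.0338)) blue (74, np.float64(0.0923), np.float64(-0.0543), np.float64(0.034))
w3
tip (15, np.float64(0.1095), np.float64(-0.0713), np.float64(0.0396)) x0 0.1081
yel (28, np.float64(0.0924), np.float64(-0.0968), np.float64(0.0337)) blue (36, np.float64(0.0918), np.float64(-0.0542), np.float64(0.0337))
w6
tip (32, np.float64(0.1073), np.float64(-0.0711), np.float64(0.0395)) x0 0.1039
yel (39, np.float64(0.0915), np.float64(-0.0966), np.float64(0.0337)) blue (36, np.float64(0.0913), np.float64(-0.0538), np.float64(0.0336))
w2 3367 ((682.9507446289062, -227.81700134277344), 18.166086196899414)
w6 803 ((683.5509643554688, -227.16287231445312), 17.83232307434082)
w3 1034 ((683.1949462890625, -228.03469848632812), 17.77874755859375)
[0.07195275 0.00082098 0.12450421]
```

```bash
python3 -m handwheel '[0,-0.22,0,0,0,0.0795,0,-0.22,0,0,0,0.0795,0,-0.22,0,0,0,0.0795,0,-0.22,0,0,0,0.0795,0,-0.22,0,0,0,0.0795]'>/dev/null; python3 -m handwheel '[0,-0.19,0,0,0,0.0795,0,-0.19,0,0,0,0.0795,0,-0.19,0,0,0,0.0795,0.127,0,0,0,0,0.0795,0.127,0,0,0,0,0.0795]'>/dev/null;python3 -m handwheel '[0.127,0,0,0,0,0.0795,0.127,0,0,0,0,0.0795,0.127,0,0,0,0,0.0795,0.125,0,0,0,0,0.0795,0,0,0,0,0,0.0795]'>/dev/null;python3 -m handwheel '[0,0,0,0,0,0.0795,0,0,0,0,0,0.0795,0,0,0,0,0,0.0795,0,0,0,0,0,0,0,0,0,0,0,0]'
python3 -c "
from h import *
s=ctrl.get_state();print(s['qpos'], np.degrees(2*np.arctan2(s['tcp_rot'][1],s['tcp_rot'][0])))
c,p,d,W=look('s1',n='scene');look('w7');look('t2',n='top')"
```

```text
time: 12.78
eef_pos: [0.6814, -0.2272, 0.2351]
tcp_rot: [0.425, 0.905, 0.0, -0.002]
contact_force: [0.5, -0.2, 0.8]
opening: 1.003
finger_force: 0.0
[-4.62705094e-01  3.92323643e-01  1.46935203e+00 -1.41282875e-05
  1.28309982e+00 -1.15510423e+00] 129.67177943701938
```

View pics/s1.png

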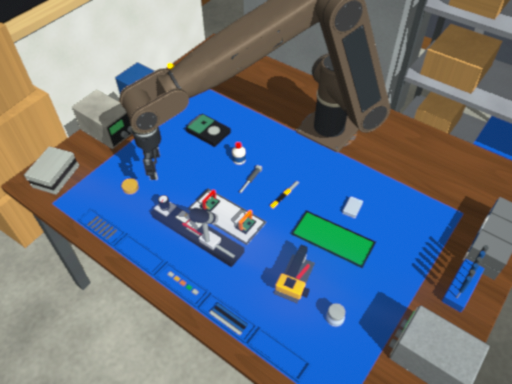

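Only the red and orange carriers are on the bench, both on the stage (scene at (208,200) and (245,215)); so two carriers in total. Now grip the knob.

```bash
python3 -m handwheel '[0.012,-0.004,-0.2,0,0,0,0,0,-0.25,0,0,0,0,0,-0.25,0,0,0,0,0,-0.2,0,0,0,0,0,-0.15,0,0,0]' >/dev/null; python3 -m handwheel '[0,0,-0.07,0,0,0,0,0,-0.02,0,0,0,0,0,0,0,0,0,0,0,0,0,0,0]'; python3 -m handwheel '[0,0,0,0,0,0,0,0,0,0,0,0,0,0,0,0,0,0,0,0,0,0,0,0,0,0,0,0,0,0]' 0 30 >/dev/null;python3 -m handwheel '[0,0,0,0,0,0,0,0,0,0,0,0,0,0,0,0,0,0]'; python3 -c "
from h import *
look('w8');gauge('w8')"
```

```text
time: 13.68
eef_pos: [0.6852, -0.2287, 0.0685]
tcp_rot: [0.424, 0.906, -0.0, 0.002]
contact_force: [0.1, 0.2, 0.4]
opening: 0.994
finger_force: 0.0
time: 14.35
eef_pos: [0.6836, -0.2289, 0.0676]
tcp_rot: [0.424, 0.906, -0.001, -0.0]
contact_force: [-3.8, -1.0, 6.2]
opening: 0.385
finger_force: 30.9
tip (125, np.float64(0.1056), np.float64(-0.0718), np.float64(0.04)) x0 0.103
yel (156, np.float64(0.0917), np.float64(-0.0971), np.float64(0.0339)) blue (220, np.float64(0.0916), np.float64(-0.0545), np.float64(0.0339))
```

```bash
python3 -m handwheel '[0,0,0,0,0,-0.05,0,0,0,0,0,-0.07,0,0,0,0,0,-0.075,0,0,0,0,0,-0.075,0,0,0,0,0,-0.075]'; python3 -m handwheel '[0,0,0,0,0,-0.075,0,0,0,0,0,-0.075,0,0,0,0,0,-0.075,0,0,0,0,0,-0.075,0,0,0,0,0,-0.075]';python3 -m handwheel '[0,0,0,0,0,-0.075,0,0,0,0,0,-0.075,0,0,0,0,0,-0.075,0,0,0,0,0,-0.05,0,0,0,0,0,0]'; python3 -c "
from h import *
s=ctrl.get_state();print(s['qpos'], np.degrees(2*np.arctan2(s['tcp_rot'][1],s['tcp_rot'][0])))
look('w9');gauge('w9');look('t3',n='top');gauge('t3');gauge('t2')"
```

```text
time: 14.82
eef_pos: [0.6829, -0.2293, 0.0675]
tcp_rot: [0.653, 0.758, -0.002, -0.001]
contact_force: [-7.8, -3.3, 8.4]
opening: 0.393
finger_force: 29.4
time: 15.23
eef_pos: [0.682, -0.2292, 0.0675]
tcp_rot: [0.845, 0.536, -0.003, -0.001]
contact_force: [-10.6, -1.4, 9.0]
opening: 0.39
finger_force: 29.7
time: 15.65
eef_pos: [0.6814, -0.2287, 0.0675]
tcp_rot: [0.939, 0.343, -0.004, -0.001]
contact_force: [-12.0, -0.1, 10.0]
opening: 0.39
finger_force: 29.7
[-0.46368313  0.56240419  1.55878549 -0.00369928  1.02743739  0.40791804] 40.171152162173634
tip (123, np.float64(0.107), np.float64(-0.0842), np.float64(0.0398)) x0 0.1041
yel (144, np.float64(0.0925), np.float64(-0.0971), np.float64(0.0339)) blue (249, np.float64(0.0905), np.float64(-0.056), np.float64(0.0335))
tip (46, np.float64(0.1254), np.float64(-0.0585), np.float64(0.0436)) x0 0.1188
yel None blue None
tip (40, np.float64(0.125), np.float64(-0.0484), np.float64(0.0442)) x0 0.1187
yel None blue None
```

```bash
python3 -m handwheel '[-0.013,0,0.004,0,0,-0.05,0,0,0,0,0,-0.075,0,0,0,0,0,-0.075,0,0,0,0,0,-0.075,0,0,0,0,0,-0.075]'; python3 -m handwheel '[0,0,0,0,0,-0.075,0,0,0,0,0,-0.075,0,0,0,0,0,-0.075,0,0,0,0,0,-0.075,0,0,0,0,0,-0.075]';python3 -m handwheel '[0,0,0,0,0,-0.075,0,0,0,0,0,-0.075,0,0,0,0,0,-0.05,0,0,0,0,0,-0.025,0,0,0,0,0,0]'; python3 -c "
from h import *
s=ctrl.get_state();print(s['qpos'], np.degrees(2*np.arctan2(s['tcp_rot'][1],s['tcp_rot'][0])))
look('w10');gauge('w10');look('t4',n='top')"
```

```text
time: 16.17
eef_pos: [0.6808, -0.2279, 0.0675]
tcp_rot: [0.997, 0.074, -0.002, -0.001]
contact_force: [-6.3, 1.4, 6.4]
opening: 0.387
finger_force: 30.2
time: 16.58
eef_pos: [0.681, -0.227, 0.0675]
tcp_rot: [0.976, -0.219, -0.002, -0.001]
contact_force: [-4.9, 3.3, 6.2]
opening: 0.386
finger_force: 30.2
time: 17.0
eef_pos: [0.6813, -0.2265, 0.0675]
tcp_rot: [0.923, -0.385, -0.002, -0.001]
contact_force: [-5.6, 4.2, 5.8]
opening: 0.388
finger_force: 30.3
[-0.46254658  0.55916849  1.56352182  0.0019993   1.02297091  1.89768222] -45.291010048784614
tip (114, np.float64(0.1281), np.float64(-0.0751), np.float64(0.047)) x0 0.1262
yel None blue (74, np.float64(0.0937), np.float64(-0.0607), np.float64(0.0336))
```

View pics/w10.png

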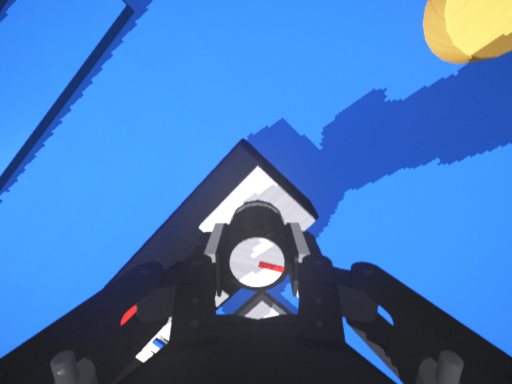

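The picture is blocked by the fingers; the knob's red line is visible at (270,266). By angle about 1 mm remains; turn 6.5° more, release, rise and check.

```bash
python3 -m handwheel '[0,0,0,0,0,-0.04,0,0,0,0,0,-0.03,0,0,0,0,0,0]'; python3 -m handwheel '[0,0,0,0,0,0,0,0,0,0,0,0,0,0,0,0,0,0,0,0,0,0,0,0]' 1; python3 -m handwheel '[0,0,0.1,0,0,0,0,0,0.25,0,0,0,0,0,0.25,0,0,0,0,0,0.25,0,0,0,0,0,0.2,0,0,0]'; python3 -m handwheel '[-0.15,0.1,0,0,0,0.078,-0.15,0.1,0,0,0,0.078,-0.15,0.1,0,0,0,0.078,-0.1,0.1,0,0,0,0.078,0,0,0,0,0,0.078]' >/dev/null;python3 -m handwheel '[0,0,0,0,0,0.078,0,0,0,0,0,0.078,0,0,0,0,0,0,0,0,0,0,0,0]' ;python3 -c "
from h import *
c,p,d,W=look('w11','red','orange');gauge('w11')"
```

```text
time: 17.35
eef_pos: [0.6814, -0.2264, 0.0675]
tcp_rot: [0.9, -0.435, -0.002, -0.001]
contact_force: [-5.3, 3.6, 6.7]
opening: 0.388
finger_force: 30.2
time: 17.68
eef_pos: [0.682, -0.2282, 0.0665]
tcp_rot: [0.901, -0.435, 0.0, -0.0]
contact_force: [0.1, 0.9, 0.0]
opening: 0.931
finger_force: 0.0
time: 18.1
eef_pos: [0.6827, -0.2286, 0.2294]
tcp_rot: [0.901, -0.435, 0.002, -0.0]
contact_force: [-0.2, -0.3, -0.4]
opening: 1.001
finger_force: 0.0
time: 18.85
eef_pos: [0.5996, -0.1683, 0.2254]
tcp_rot: [1.0, -0.022, 0.001, 0.0]
contact_force: [-0.1, 0.3, -0.5]
opening: 1.0
finger_force: 0.0
red 583 [204.0, 81.0] [0.702, -0.12, 0.047] [ 702.3 -115.9] [82.5 30.1] 73.0
red 448 [225.0, 198.0] [0.575, -0.131, 0.056] [ 571.2 -130.7] [59.4  9.8] 0.8
orange 686 [97.0, 207.0] [0.569, 0.019, 0.055] [566.9  21.3] [59.7 11. ] 1.6
tip (19, np.float64(0.1064), np.float64(-0.0969), np.float64(0.0402)) x0 0.1053
yel (30, np.float64(0.0919), np.float64(-0.097), np.float64(0.0337)) blue (34, np.float64(0.0913), np.float64(-0.0543), np.float64(0.0337))
```

Pointer and yellow mark agree within 0.1 mm. Now over to the release for a look.

```bash
python3 -m handwheel '[-0.2,0.05,0.03,0,0,0,-0.1,0.2,0.05,0,0,0,0,0.25,0.05,0,0,0,0,0.25,0,0,0,0,0,0.25,0,0,0,0]'>/dev/null; python3 -m handwheel '[0,0.25,0,0,0,0,0,0.25,0,0,0,0,0,0.25,0,0,0,0,0,0.25,0,0,0,0,0,0.25,0,0,0,0]'>/dev/null;python3 -m handwheel '[0,0.25,0,0,0,0,0,0.25,0,0,0,0,0,0.15,0,0,0,0,0,0,0,0,0,0,0,0,0,0,0,0]';python3 -c "
from h import *
c,p,d,W=look('w12','red','yellow')
m=(abs(W[...,0]-.63)<.1)&(abs(W[...,1]-.28)<.1)&(W[...,2]>.02)
hsv=cv2.cvtColor(p,cv2.COLOR_BGR2HSV);dark=m&(hsv[...,2]<70)&(W[...,2]>.035)
q=W[dark];print(dark.sum(),np.median(q,0),cv2.minAreaRect((q[:,:2]*1000).astype(np.float32)))
"
```

```text
time: 20.15
eef_pos: [0.5542, 0.2678, 0.2438]
tcp_rot: [1.0, -0.02, -0.0, 0.0]
contact_force: [-0.6, -0.1, 0.7]
opening: 1.003
finger_force: 0.0
red 389 [238.0, 103.0] [0.633, 0.284, 0.064] [629.2 283.7] [ 7.6 58. ] 86.3
yellow 2743 [237.0, 42.0] [0.688, 0.283, 0.076] [689.1 281.4] [43.7 76.8] 11.7
yellow 106 [464.0, 152.0] [0.569, 0.026, 0.056] [565.4  25.3] [56.3  4.8] 1.5
yellow 204 [409.0, 234.0] [0.44, 0.049, 0.009] [440.2  47.8] [28.8 14.7] 1.5
yellow 54 [402.0, 272.0] [0.379, 0.056, 0.01] [467.3 132.5] [258.   12.2] 41.7
43799 [0.56637845 0.26350835 0.30497072] ((613.867431640625, 264.36376953125), (148.9358673095703, 145.05062866210938), 86.77101135253906)
```

View pics/w12.png

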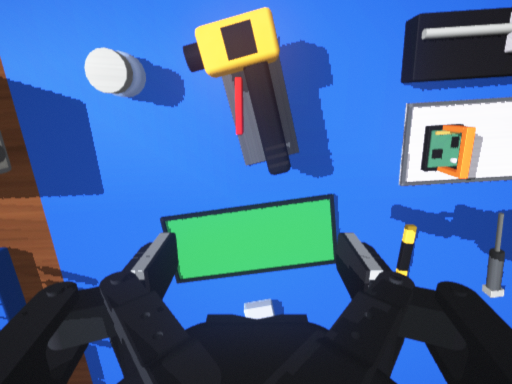

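The picture shows the release: head at (237,42), grip from (262,70) to (280,165), trigger (238,103) standing out on the left (+y). I fit the grip's axis.

Run:
```python
from h import *
z=np.load("w12.npz");p,W=z["p"],z["W"]
hsv=cv2.cvtColor(p,cv2.COLOR_BGR2HSV).astype(int)
m=(W[...,0]>.5)&(W[...,0]<.67)&(W[...,1]>.2)&(W[...,1]<.30)&(W[...,2]>.055)&(W[...,2]<.078)&(hsv[...,2]<110)
q=W[m]; print(len(q), cv2.minAreaRect((q[:,:2]*1000).astype(np.float32)), np.median(q[:,2]))
from numpy.linalg import svd
t=q[q[:,2]>.066]; r=cv2.minAreaRect((t[:,:2]*1000).astype(np.float32)); print(len(t),r); _,_,v=svd(t[:,:2]-t[:,:2].mean(0),full_matrices=False);print(t.mean(0),np.degrees(np.arctan2(v[0,1],v[0,0])))
a=np.radians(11.7); ex=np.array([np.cos(a),np.sin(a)]); ey=np.array([-ex[1],ex[0]])
H,S=hsv[...,0],hsv[...,1]
b=(W[...,2]>.055)&(W[...,0]>.5)&(abs(W[...,1]-.28)<.1)
yel=b&(H>18)&(H<34)&(S>130)&(hsv[...,2]>80)&(W[...,2]>.073)&(W[...,2]<.08); red=b&((H<4)|(H>174))&(S>150)&(W[...,2]>.058)&(W[...,2]<.072)
for n,k in(("grip",m),("yel",yel),("red",red)):
    u=W[k][:,:2]; print(n,np.percentile(u@ex,[1,50,99]).round(4),np.percentile(u@ey,[1,50,99]).round(4))
u=W[m][:,:2]
for lo in np.arange(.58,.72,.015):
    s=u[(u@ex>lo)&(u@ex<lo+.015)]
    if len(s)>5: print(lo.round(3),len(s),np.percentile(s@ey,[2,98]).round(4))
```

```text
2646 ((611.4251098632812, 253.69198608398438), (118.21064758300781, 29.647933959960938), 12.24454116821289) 0.06952787459559626
2485 ((612.0000610351562, 252.3123321533203), (117.62657165527344, 24.8710994720459), 12.027628898620605)
[0.6155098  0.25293411 0.06948451] -167.98619393080546
grip [0.5939 0.6558 0.7079] [0.1101 0.123  0.1356]
yel [0.7112 0.7319 0.7529] [0.0986 0.1386 0.1719]
red [0.646  0.677  0.7016] [0.141  0.1497 0.1586]
0.58 45 [0.113  0.1332]
0.595 288 [0.1102 0.1344]
0.61 308 [0.1102 0.135 ]
0.625 325 [0.1103 0.135 ]
0.64 335 [0.1105 0.1354]
0.655 354 [0.1105 0.1352]
0.67 368 [0.1107 0.1355]
0.685 386 [0.1105 0.1355]
0.7 237 [0.111  0.1355]
```

```bash
python3 -m handwheel '[0.16,-0.02,0,0,0,0.053,0.16,-0.02,0,0,0,0.053,0.153,-0.007,0,0,0,0.053,0,0,0,0,0,0,0,0,0,0,0,0]'; python3 -m handwheel '[0,0,-0.2,0,0,0,0,0,-0.25,0,0,0,0,0,-0.2,0,0,0,0,0,0,0,0,0]';python3 -c "
from h import *
c,p,d,W=look('w13')"
```

```text
time: 20.62
eef_pos: [0.6262, 0.2577, 0.2435]
tcp_rot: [0.995, 0.102, -0.001, 0.0]
contact_force: [-0.6, -0.0, 0.1]
opening: 0.997
finger_force: 0.0
time: 20.95
eef_pos: [0.6198, 0.2578, 0.138]
tcp_rot: [0.995, 0.103, -0.008, 0.001]
contact_force: [-2.3, 0.4, -1.6]
opening: 1.001
finger_force: 0.0
```

View pics/w13.png

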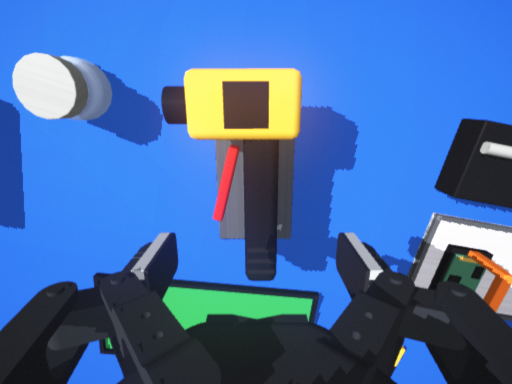

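The picture shows grip and trigger between the open fingers, aligned with the tool (grip at (262,210), trigger (227,185)). Descend and check before squeezing.

```bash
python3 -m handwheel '[0,0.02,-0.18,0,0,0,0,0,-0.18,0,0,0,0,0,-0.15,0,0,0,0,0,-0.08,0,0,0,0,0,0,0,0,0]'; python3 -m handwheel '[0,0,0,0,0,0,0,0,0,0,0,0]'
```

```text
time: 21.42
eef_pos: [0.6243, 0.2624, 0.0568]
tcp_rot: [0.995, 0.104, -0.002, 0.0]
contact_force: [0.3, -0.0, -0.6]
opening: 0.998
finger_force: 0.0
time: 21.58
eef_pos: [0.6272, 0.2632, 0.061]
tcp_rot: [0.995, 0.104, 0.002, -0.0]
contact_force: [0.7, -0.3, -0.2]
opening: 1.002
finger_force: 0.0
```

```bash
python3 -m handwheel '[-0.01,-0.012,-0.025,0,0,0,0,0,0,0,0,0,0,0,0,0,0,0]'; python3 -m handwheel '[0,0,0,0,0,0,0,0,0,0,0,0,0,0,0,0,0,0,0,0,0,0,0,0,0,0,0,0,0,0]' 0 30; python3 -m handwheel '[0,0,0,0,0,0,0,0,0,0,0,0,0,0,0,0,0,0,0,0,0,0,0,0,0,0,0,0,0,0]'; python3 -m handwheel '[0,0,0,0,0,0,0,0,0,0,0,0,0,0,0,0,0,0,0,0,0,0,0,0,0,0,0,0,0,0]'
```

```text
time: 21.83
eef_pos: [0.6242, 0.261, 0.055]
tcp_rot: [0.995, 0.104, 0.001, -0.0]
contact_force: [-0.6, -0.4, 0.6]
opening: 1.0
finger_force: 0.0
time: 22.25
eef_pos: [0.624, 0.2611, 0.0556]
tcp_rot: [0.995, 0.104, -0.0, 0.0]
contact_force: [-3.4, -0.7, 6.6]
opening: 0.427
finger_force: 35.6
time: 22.67
eef_pos: [0.624, 0.2611, 0.0556]
tcp_rot: [0.995, 0.104, -0.0, -0.0]
contact_force: [-3.1, -1.3, 6.7]
opening: 0.428
finger_force: 35.5
time: 23.08
eef_pos: [0.624, 0.2611, 0.0556]
tcp_rot: [0.995, 0.104, -0.0, -0.0]
contact_force: [-2.2, -1.4, 6.0]
opening: 0.431
finger_force: 35.5
```

Opening 36.5 mm matches the pressed width of 37 mm. Hold a bit more, release, rise.

```bash
python3 -m handwheel '[0,0,0,0,0,0,0,0,0,0,0,0,0,0,0,0,0,0,0,0,0,0,0,0]'; python3 -m handwheel '[0,0,0,0,0,0,0,0,0,0,0,0,0,0,0,0,0,0,0,0,0,0,0,0,0,0,0,0,0,0]' 1; python3 -m handwheel '[0,0,0.15,0,0,0,0,0,0.25,0,0,0,0,0,0.25,0,0,0,0,0,0.25,0,0,0,0,0,0.25,0,0,0]' ;python3 -m handwheel '[-0.2,0,0.12,0,0,0,-0.2,0,0,0,0,-0.06,0,0,0,0,0,-0.06,0,0,0,0,0,0,0,0,0,0,0,0]'; python3 -c "
from h import *
c,p,d,W=look('w14','red','yellow','green','orange')
c,p,d,W=look('t5','red','orange','green',n='top')"
```

```text
time: 23.42
eef_pos: [0.624, 0.2611, 0.0556]
tcp_rot: [0.995, 0.104, -0.0, -0.0]
contact_force: [-3.7, -0.8, 6.0]
opening: 0.429
finger_force: 35.5
time: 23.83
eef_pos: [0.6238, 0.2606, 0.0539]
tcp_rot: [0.995, 0.104, -0.0, 0.0]
contact_force: [-0.7, -0.3, -0.0]
opening: 1.001
finger_force: 0.0
time: 24.25
eef_pos: [0.6236, 0.2605, 0.2282]
tcp_rot: [0.995, 0.104, -0.0, 0.0]
contact_force: [0.4, 0.5, -0.8]
opening: 0.999
finger_force: 0.0
time: 24.67
eef_pos: [0.5639, 0.2608, 0.2448]
tcp_rot: [1.0, 0.011, 0.0, 0.0]
contact_force: [0.2, -0.1, 0.5]
opening: 1.002
finger_force: 0.0
red 379 [236.0, 112.0] [0.632, 0.284, 0.064] [629.3 284. ] [ 7.8 59.2] 86.5
yellow 2649 [238.0, 52.0] [0.688, 0.284, 0.076] [689.1 281.6] [44.  77.1] 11.4
yellow 140 [455.0, 170.0] [0.572, 0.025, 0.056] [566.1  25.2] [ 5.7 56.7] 88.3
yellow 196 [397.0, 248.0] [0.44, 0.049, 0.01] [439.4  47.6] [13.7 28.3] 86.8
green 8845 [247.0, 244.0] [0.44, 0.271, 0.004] [436.8 279.9] [ 99.8 239.3] 6.1
orange 46 [228.0, 80.0] [0.664, 0.293, 0.061] [664.2 292.6] [ 0.5 29.1] 11.8
orange 347 [449.0, 171.0] [0.567, 0.027, 0.05] [566.4  22.4] [60.1 11.2] 1.3
red 89 [303.0, 118.0] [0.701, -0.118, 0.045] [ 704.4 -115.8] [77.3 23.3] 83.4
red 75 [309.0, 164.0] [0.564, -0.129, 0.055] [ 567.2 -129.3] [57.   9.9] 1.1
orange 74 [255.0, 166.0] [0.561, 0.022, 0.055] [562.3  23.4] [ 8.6 55.6] 89.4
green 1529 [186.0, 212.0] [0.443, 0.222, 0.004] [441.3 225.5] [103.2 132.2] 6.3
```

View pics/t5.png

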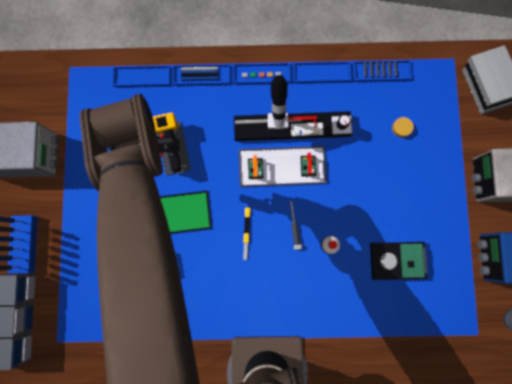

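Both carriers stand on the stage (orange (255,166), red (309,164)), trigger sprung back, tray free at (436.8,280.0) mm. Now fetch orange.

```bash
python3 -m handwheel '[0.02,-0.2,0,0,0,0,0,-0.2,0,0,0,0,0,-0.2,0,0,0,0,0,-0.2,0,0,0,0,0,-0.2,0,0,0,0]'>/dev/null; python3 -m handwheel '[0,-0.2,0,0,0,0,0,-0.2,0,0,0,0,0,-0.19,0,0,0,0,0,0,0,0,0,0,0,0,0,0,0,0]'; python3 -m handwheel '[0,0,-0.23,0,0,0,0,0,-0.25,0,0,0,0,0,-0.25,0,0,0,0,0,-0.25,0,0,0,0,0,-0.15,0,0,0]' >/dev/null; python3 -m handwheel '[0,0,-0.1,0,0,0,0,0,-0.035,0,0,0,0,0,0,0,0,0,0,0,0,0,0,0]'; python3 -m handwheel '[0,0,0,0,0,0,0,0,0,0,0,0,0,0,0,0,0,0,0,0,0,0,0,0,0,0,0,0,0,0]' 0 60 >/dev/null;python3 -m handwheel '[0,0,0,0,0,0,0,0,0,0,0,0,0,0,0,0,0,0,0,0,0,0,0,0,0,0,0,0,0,0]'
```

```text
time: 25.6
eef_pos: [0.5675, 0.0209, 0.2444]
tcp_rot: [1.0, 0.009, -0.0, -0.0]
contact_force: [0.1, -0.0, -0.1]
opening: 1.0
finger_force: 0.0
time: 26.35
eef_pos: [0.5677, 0.0231, 0.0555]
tcp_rot: [1.0, 0.011, 0.0, 0.0]
contact_force: [-0.3, -0.1, 0.2]
opening: 0.997
finger_force: 0.0
time: 27.18
eef_pos: [0.5672, 0.0222, 0.0553]
tcp_rot: [1.0, 0.01, 0.0, 0.0]
contact_force: [-1.0, -1.4, 3.1]
opening: 0.098
finger_force: 58.9
```

```bash
python3 -m handwheel '[0,0,0.12,0,0,0,0,0,0.2,0,0,0,0,0,0.2,0,0,0,-0.04,0.08,0.1,0,0,0,-0.08,0.15,0,0,0,0]'; python3 -m handwheel '[-0.09,0.21,0,0,0,0.028,-0.09,0.21,0,0,0,0.028,-0.09,0.21,0,0,0,0,-0.09,0.21,0,0,0,0,-0.09,0.21,0,0,0,0]' >/dev/null;  python3 -m handwheel '[-0.09,0.21,0,0,0,0,-0.09,0.21,0,0,0,0,-0.09,0.21,0,0,0,0,-0.07,0.18,0,0,0,0,-0.01,0.09,0,0,0,0]'; python3 -m handwheel '[0,0,0,0,0,0,0,0,0,0,0,0]'
python3 -c "
from h import *
c,p,d,W=look('w15','orange','green')"
```

```text
time: 27.6
eef_pos: [0.5524, 0.0557, 0.1524]
tcp_rot: [1.0, 0.009, 0.005, 0.001]
contact_force: [-0.2, 1.3, -1.3]
opening: 0.101
finger_force: 58.8
time: 28.43
eef_pos: [0.4259, 0.352, 0.1465]
tcp_rot: [0.998, 0.055, -0.002, -0.0]
contact_force: [-0.2, -0.9, -2.3]
opening: 0.098
finger_force: 58.8
time: 28.6
eef_pos: [0.4284, 0.3495, 0.147]
tcp_rot: [0.998, 0.055, -0.001, 0.001]
contact_force: [-0.2, -0.4, -1.6]
opening: 0.097
finger_force: 58.8
orange 1650 [257.0, 248.0] [0.428, 0.349, 0.147] [428.4 348.4] [59.7 11.4] 6.6
green 18637 [337.0, 172.0] [0.448, 0.261, 0.004] [437.4 279.7] [ 99.9 240.9] 5.9
```

```bash
python3 -m handwheel '[0,0,-0.12,0,0,0,0,0,-0.15,0,0,0,0,0,-0.15,0,0,0,0,0,-0.1,0,0,0,0,0,-0.06,0,0,0]' ; python3 -m handwheel '[0,0,-0.03,0,0,0,0,0,0,0,0,0,0,0,0,0,0,0]'; python3 -m handwheel '[0,0,0,0,0,0,0,0,0,0,0,0,0,0,0,0,0,0]' 0.5;python3 -m handwheel '[0,0,0.1,0,0,0,0,0,0.25,0,0,0,0,0,0.25,0,0,0,0,0,0.25,0,0,0]' 1; python3 -m handwheel '[0,0,0.25,0,0,0,0,0,0.1,0,0,0,0,0,0,0,0,0]'
python3 -c "
from h import *
s=ctrl.get_state();print(s['time'],s['eef_pos'],s['tcp_rot'],s['qpos'])
c,p,d,W=look('w16','orange','green')
c,p,d,W=look('t6','orange','red',n='top')"
```

```text
time: 29.07
eef_pos: [0.4282, 0.3472, 0.0583]
tcp_rot: [0.999, 0.053, -0.002, 0.001]
contact_force: [-0.4, -0.2, -2.2]
opening: 0.101
finger_force: 58.8
time: 29.32
eef_pos: [0.43, 0.3493, 0.0572]
tcp_rot: [0.999, 0.053, 0.001, -0.0]
contact_force: [0.2, -0.2, -1.7]
opening: 0.099
finger_force: 58.9
time: 29.57
eef_pos: [0.4297, 0.3499, 0.0574]
tcp_rot: [0.999, 0.054, 0.001, -0.0]
contact_force: [-0.1, 0.5, -0.2]
opening: 0.497
finger_force: 0.0
time: 29.9
eef_pos: [0.4286, 0.3494, 0.1854]
tcp_rot: [0.999, 0.054, -0.0, 0.0]
contact_force: [0.9, -0.3, 0.2]
opening: 0.994
finger_force: 0.0
time: 30.15
eef_pos: [0.4315, 0.3511, 0.2434]
tcp_rot: [0.999, 0.054, 0.006, -0.003]
contact_force: [0.0, 0.3, 1.0]
opening: 1.002
finger_force: 0.0
30.15 [0.43147164 0.35112253 0.24335952] [ 0.99851201  0.05416835  0.00566703 -0.00272894] [5.00683424e-01 2.45188579e-02 1.88418295e+00 3.06506077e-05
 1.22031107e+00 1.96307751e+00]
orange 191 [260.0, 176.0] [0.424, 0.347, 0.056] [430.  348.9] [59.5  8.7] 6.2
green 10407 [319.0, 163.0] [0.445, 0.259, 0.004] [437.6 279.9] [ 99.8 240.2] 5.9
green 98 [271.0, 197.0] [0.387, 0.328, 0.004] [386.  325.2] [26.3 10.2] 77.6
orange 84 [137.0, 218.0] [0.421, 0.348, 0.055] [431.5 323.5] [47.2 75.7] 22.1
red 90 [304.0, 118.0] [0.701, -0.118, 0.044] [ 705.1 -116.3] [78.  22.8] 82.0
red 65 [161.0, 143.0] [0.635, 0.283, 0.063] [627.7 283.4] [ 6.5 58. ] 89.5
red 75 [309.0, 164.0] [0.564, -0.129, 0.055] [ 566.7 -129.1] [56.6  9.8] 0.9
red 44 [333.0, 244.0] [0.342, -0.181, 0.085] [ 341.5 -180.4] [18.  17.2] 30.6
```

```bash
python3 -m handwheel '[0.07,-0.2,0,0,0,-0.028,0.07,-0.25,0,0,0,-0.028,0.07,-0.25,0,0,0,0,0.07,-0.25,0,0,0,0,0.07,-0.25,0,0,0,0]'>/dev/null; python3 -m handwheel '[0.07,-0.25,0,0,0,0,0.07,-0.25,0,0,0,0,0.07,-0.25,0,0,0,0,0.07,-0.25,0,0,0,0,0.07,-0.25,0,0,0,0]'>/dev/null; python3 -m handwheel '[0.08,-0.25,0,0,0,0,0.08,-0.25,0,0,0,0,0.08,-0.21,0,0,0,0,0,-0.05,0,0,0,0,0,0,0,0,0,0]'; python3 -c "
from h import *
c,p,d,W=look('w17','red');gauge('w17');s=ctrl.get_state();print(s['eef_pos'],s['tcp_rot'])"
```

```text
time: 31.5
eef_pos: [0.569, -0.1338, 0.2334]
tcp_rot: [1.0, 0.008, -0.002, -0.001]
contact_force: [0.3, 0.3, -0.3]
opening: 1.0
finger_force: 0.0
red 631 [244.0, 47.0] [0.702, -0.12, 0.047] [ 698.7 -113.8] [80.9 30.7] 78.7
red 427 [254.0, 169.0] [0.574, -0.13, 0.056] [ 571.2 -130.5] [59.1  8.2] 0.9
tip (23, np.float64(0.1073), np.float64(-0.097), np.float64(0.0398)) x0 0.1052
yel (31, np.float64(0.0922), np.float64(-0.097), np.float64(0.0339)) blue (30, np.float64(0.0913), np.float64(-0.0544), np.float64(0.0334))
[ 0.56878274 -0.13215257  0.23370176] [ 0.99995566  0.00908135 -0.00217794 -0.00120705]
```

```bash
python3 -m handwheel '[0.01,0.008,-0.22,0,0,0,0,0,-0.25,0,0,0,0,0,-0.25,0,0,0,0,0,-0.2,0,0,0,0,0,-0.15,0,0,0]' >/dev/null; python3 -m handwheel '[0,0,-0.1,0,0,0,0,0,-0.03,0,0,0,0,0,0,0,0,0,0,0,0,0,0,0]'; python3 -m handwheel '[0,0,0,0,0,0,0,0,0,0,0,0,0,0,0,0,0,0,0,0,0,0,0,0,0,0,0,0,0,0]' 0 60 >/dev/null;python3 -m handwheel '[0,0,0,0,0,0,0,0,0,0,0,0,0,0,0,0,0,0,0,0,0,0,0,0,0,0,0,0,0,0]'
```

```text
time: 32.3
eef_pos: [0.5715, -0.1297, 0.0568]
tcp_rot: [1.0, 0.011, 0.0, -0.0]
contact_force: [0.3, -1.0, 1.2]
opening: 1.0
finger_force: 0.0
time: 33.13
eef_pos: [0.5715, -0.1307, 0.0567]
tcp_rot: [1.0, 0.01, -0.0, -0.0]
contact_force: [-0.7, 2.0, 3.5]
opening: 0.102
finger_force: 59.5
```

```bash
python3 -m handwheel '[0,0,0.12,0,0,0,0,0,0.2,0,0,0,0,0,0.2,0,0,0,-0.04,0.1,0.1,0,0,0,-0.08,0.2,0,0,0,0]'; python3 -m handwheel '[-0.074,0.2,0,0,0,0.028,-0.074,0.2,0,0,0,0.028,-0.074,0.2,0,0,0,0,-0.074,0.2,0,0,0,0,-0.074,0.2,0,0,0,0]' >/dev/null;  python3 -m handwheel '[-0.074,0.2,0,0,0,0,-0.074,0.2,0,0,0,0,-0.074,0.2,0,0,0,0,-0.074,0.2,0,0,0,0,-0.074,0.2,0,0,0,0]'; python3 -m handwheel '[0,0,0,0,0,0,0,0,0,0,0,0]'
python3 -c "
from h import *
c,p,d,W=look('w18','red','orange','green')"
```

```text
time: 33.55
eef_pos: [0.5571, -0.0889, 0.1545]
tcp_rot: [1.0, 0.008, 0.005, 0.003]
contact_force: [1.8, 0.8, -0.4]
opening: 0.102
finger_force: 58.9
time: 34.38
eef_pos: [0.4413, 0.2153, 0.1487]
tcp_rot: [0.999, 0.054, -0.0, 0.0]
contact_force: [0.6, 0.5, -1.5]
opening: 0.101
finger_force: 58.9
time: 34.55
eef_pos: [0.4414, 0.2151, 0.1486]
tcp_rot: [0.998, 0.056, -0.0, 0.0]
contact_force: [1.4, -0.0, -1.7]
opening: 0.105
finger_force: 58.9
red 2164 [256.0, 240.0] [0.451, 0.215, 0.148] [440.8 214.4] [60.2  9.9] 7.0
orange 1282 [101.0, 190.0] [0.432, 0.347, 0.055] [429.6 348.4] [60.2 11.3] 5.7
green 15134 [197.0, 167.0] [0.456, 0.278, 0.004] [437.4 280.7] [100.  241.1] 5.9
```

Over its slot; lower to TCP 0.057 and release.

```bash
python3 -m handwheel '[0,0,-0.12,0,0,0,0,0,-0.15,0,0,0,0,0,-0.15,0,0,0,0,0,-0.1,0,0,0,0,0,-0.06,0,0,0]' ; python3 -m handwheel '[0,0,-0.03,0,0,0,0,0,0,0,0,0,0,0,0,0,0,0]'; python3 -m handwheel '[0,0,0,0,0,0,0,0,0,0,0,0,0,0,0,0,0,0]' 0.5;python3 -m handwheel '[0,0,0.1,0,0,0,0,0,0.25,0,0,0,0,0,0.25,0,0,0,0,0,0.25,0,0,0]' 1; python3 -m handwheel '[0,0,0.25,0,0,0,0,0,0.1,0,0,0,0,0,0,0,0,0,0,0,0,0,0,0]'
python3 -c "
from h import *
c,p,d,W=look('w19','red','orange','green')
c,p,d,W=look('s2',n='scene')
gauge('s2')
W2=np.load('s1.npz')['p']"
```

```text
time: 35.02
eef_pos: [0.4416, 0.2124, 0.0599]
tcp_rot: [0.999, 0.053, -0.002, 0.001]
contact_force: [0.8, 0.0, -1.7]
opening: 0.101
finger_force: 58.9
time: 35.27
eef_pos: [0.4435, 0.2138, 0.0585]
tcp_rot: [0.999, 0.054, 0.001, -0.0]
contact_force: [-0.0, 0.2, -2.0]
opening: 0.1
finger_force: 58.9
time: 35.52
eef_pos: [0.4433, 0.2143, 0.0589]
tcp_rot: [0.999, 0.054, 0.001, -0.0]
contact_force: [0.4, -0.7, 0.4]
opening: 0.497
finger_force: 0.0
time: 35.85
eef_pos: [0.442, 0.2141, 0.1869]
tcp_rot: [0.999, 0.054, -0.0, 0.0]
contact_force: [1.7, 0.2, 0.4]
opening: 1.002
finger_force: 0.0
time: 36.18
eef_pos: [0.4429, 0.2144, 0.2392]
tcp_rot: [0.999, 0.054, 0.002, -0.0]
contact_force: [0.3, -0.2, -0.6]
opening: 0.998
finger_force: 0.0
red 93 [202.0, 5.0] [0.604, 0.284, 0.064] [604.2 284.2] [ 7.  10.2] 86.8
red 410 [256.0, 170.0] [0.446, 0.214, 0.056] [443.5 213.9] [58.9  8.4] 6.2
orange 594 [142.0, 169.0] [0.432, 0.347, 0.056] [430.1 348.5] [59.4 10.7] 5.9
green 9354 [209.0, 159.0] [0.446, 0.278, 0.004] [437.3 280.9] [ 99.7 241.1] 6.1
tip (5, np.float64(0.1263), np.float64(-0.0766), np.float64(0.0448)) x0 0.1251
yel None blue (33, np.float64(0.0955), np.float64(-0.1165), np.float64(0.0315))
```

View pics/w19.png

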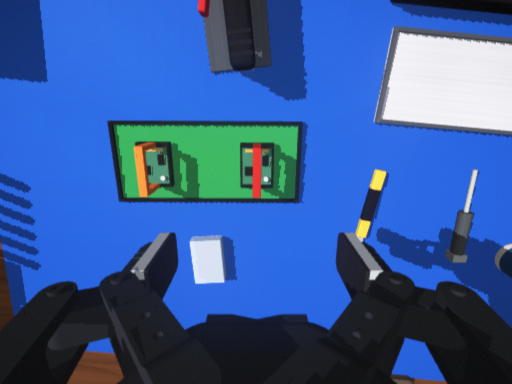

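View pics/s2.png

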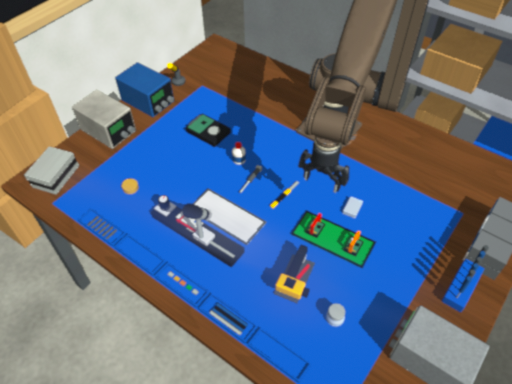

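Both carriers stand flat inside the rim (orange (150,170), red (257,170)), the bystanders are where they were, and the pointer was on yellow at the last check (nothing near it since). Hand in.

```bash
python3 -c "
from plant import ctrl
print(ctrl.sign_off())"
```

```text
the job is handed in; nothing more can be done
None
```

Job handed in at about 36 s: the picture was taken with both carriers (orange and red, the only two present) on the stage, and both now stand flat in the finished tray with the pointer on yellow, within about 0.1 mm when last checked just before the final carrier was moved.

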